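Slide a model van through the height gate

ROBOT

A 6-joint arm with a two-finger parallel gripper is mounted at the origin on the work surface. World frame = base frame: x ahead of the robot, y to its left, z up, the work surface at z = 0. Lengths are in m, angles in rad, forces in N, time in s.
With the tool pointing down it reaches from about 0.375 to 0.975 m from the base axis. Payload 3.8 kg.
Tool frame: the origin (TCP) lies at the very end of the fingers, on their centre line; the grasp point (between the pads) lies 19 mm behind it; z points along the fingers, y is the direction in which the jaws open and shut (so a half turn about z gives the same grasp; the last joint's range is limited). The gripper opens to 85 mm and grips with 20 to 120 N. Pads are 22 mm wide; open, the fingers measure 114 mm over their backs; the gripper's body (76 mm by 85 mm) begins 54 mm behind the grasp point. The pads swing forward as they close: fully open they stand 13 mm farther back than shut.
Start: joints at [-1.314, 0.264, 1.604, -0, 1.274, -0.037], TCP at [0.195, -0.646, 0.231] pointing down, gripper open.
Joint ranges: [-2.63, 2.63], [-0.94, 2.18], [0.31, 2.57], [-1.31, 4.45], [0, 2.66], [-2.55, 2.55]. Speed limits (rad/s): [2.57, 2.57, 3.14, 3.14, 3.14, 3.14].

INTERFACE

Orientations are given as a rotation vector (axis times angle).
In Python, from workcell import status, read_camera, camera_info, order gives the robot as it stands.
- The arm moves only by the tool move_arm, never from a script. Its argument "deltas" is a list of rows, each a list of 3 entries, a list of its own where there are three numbers: the turn, a rotation vector about the world's x, y, z as a fraction of full scale, then the shift along the world's x, y, z as a fraction of full scale, then the closure, from -1 (fully open) to 1 (shut), so that 0 is half open. A call has 1 to 20 rows; each row is the pose to reach, as a shift and turn from the pose commanded when the call began; what a row does not reach only later rows make up. Full scale, the value 1, is 0.1 m for a shift and pi/2 rad for a turn. A row lasts 1/8 s, in which the tool goes at most 62.5 mm and 10.7 degrees, less where a joint would pass 70% of its speed; a pose out of reach is approached as far as the arm can. A call with a number of a shift or a turn outside -1 to 1 is refused whole. A call with a gripper value outside its range is refused whole. The fingers move at their own pace and stop on an object; "grip_force" is the grip in N (left out, the last holds). Time passes only in rows, so rows that repeat a pose let the fingers close. It gives the time, the measured TCP pose, the force and the opening at its end, in the units of the state.
- status.read_state(): the state, without advancing time (a new reading comes with each control period).
- read_camera(name): name is "side" or "top"; returns (picture, depth): 400x640x3 uint8, red, green, blue; 400x640 float32, m along the optical axis (not along the pixel's ray), 0 where there is no reading.
- camera_info(name): a dict with "K" (3x3 intrinsics, pixels), "R" (3x3) and "t" (3): a world point X has camera coordinates R X + t. Camera axes: x right, y down, z forward; pixel columns grow to the right and rows downward; lengths in m; the calibration is good to about 2 mm. A picture is of the moment at which its call begins. camera_info takes no time and is no camera call.
- order.finish_job(): hands the job in, once; it reports no verdict.
The state is a dict: "time": time; "q": joint angles; "joint_vel": joint speeds; "joint_torque": joint torques, N m; "tool_pos": TCP position; "tcp_rot": TCP orientation; "wrist_force": force on the tool from outside, world axes, zero at the start; "torque": the same for the moment, N m; "width": opening from 0.0 (shut) to 1.0 (fully open).
Only numpy, scipy, OpenCV 4.12 (cv2) and the standard library are available. Lean on these libraries where they do the work, as an engineer would, in place of code of your own. Each camera call takes 0.05 s, during which the arm holds its last target. There are 200 camera calls.

TASK

The toy van is up for its height check: with the fingertips, gently push the orange plate it stands on into the mouth of the yellow-and-black height gate and on under the low bar until the plate is fully home against the red stop, then move clear. Nothing is gripped, lifted or tipped: push only the plate, with the van left standing where it is on it, and do not touch the van, the gate or the other things on the table.

Things in the scene. Friction and masses are not known exactly. Their poses are not given: they have to be found in the camera images.
- gate: Fixed height gate. Origin on the table midway between its legs, under the middle of the bar; y is the direction of travel (enter from -y), x across, z up. Yellow bar with black stripes, 150 mm in x, 30 mm in y, underside 51 mm and top 67 mm above the table. Grey legs 20 x 30 mm, inner faces at x = -51 and +51 mm.
- gate_mouth (a point): Middle of the gate's mouth, 52 mm before the gate's origin, 6 mm up. Two aluminium guides 12 mm high flare from here to the legs: clear width about 142 mm here, narrowing to 99 mm at the legs.
- gate_stop (a point): Middle of the near face of the red stop strip across the end of the lane, 60 mm beyond the gate's origin, 7 mm up. The strip is 14 mm high. Two straight aluminium rails, 12 mm high, inner faces 102 mm apart, lead from the legs to it.
- plate: Loose flat orange plastic plate with two white lines, 90 mm in x, 140 mm in y (its travel direction), 12 mm thick, 0.14 to 0.28 kg; origin at the centre of its underside. Starts on the gate's -y side, centre 200 to 250 mm before the bar, up to 35 mm off the gate's centre line, turned up to 0.3 rad. Slides with 1 to 4 N.
- plate_rear (a point): Middle of the plate's rear (-y) edge, 70 mm behind its origin, 6 mm up. Fully home, the plate's front edge is on the stop, its origin is 10 mm before the gate's origin and this point 80 mm before it, still 28 mm outside the mouth.
- van: Loose blue model van, 31 mm wide (x), 80 mm long (y, nose to +y), 34 mm high, about 60 g, standing near the middle of the plate, about 10 mm ahead of its centre; origin at the centre of its underside. On the plate its roof is 46 mm above the table, 5 mm below the bar.
- cone_left: Loose orange toy cone with a white band, 24 mm square foot, 34 mm high, beside the gate nearer the robot; origin at the centre of its foot. Leave alone.
- cone_right: Loose orange toy cone like the other, beside the gate on the side away from the robot. Leave alone.
- tape: Roll of tan tape lying flat, 90 mm across, 24 mm high; origin under its centre. Leave alone.
- scale: Black pocket scale with a steel pan, 80 x 130 x 18 mm; origin under its centre. Leave alone.
- red_car: Red toy car, 30 x 72 x 22 mm; origin under its centre. Leave alone.
- marker: Red marker with a black cap lying down, 120 mm long (y), 12 mm thick; origin under its centre. Leave alone.
- carton: Cardboard box with a red band, 130 x 200 x 35 mm; origin under its centre. Leave alone.
There are look-alikes about, which are no part of the job. Of the things like the plate, leave any that is blue; of the rest the larger one is meant.

How it is judged:
By the outcome, as a careful person would: the job done as asked, in the order asked, and still so for the second after the job is handed in, with the robot touching nothing.
It also fails if it takes over 72 s, if anything falls off the work surface, if the arm or the gripper's body presses on something with over 40 N, if the wrist force passes 120 N, or if a joint passes its speed limit or range.

## Working session

There is one attempt and no reset: what is moved stays moved. The work goes in short steps, Python scripts to look and compute and a tool call to move; the robot and the scene stay as the last step left them, time stands still between calls to the robot, and variables do not carry over. Pictures are saved under pics/ and viewed, about 8 in all and at most 12, crops included, and the job is handed in when it is done.

Besides the shell and the picture viewer there is one more tool, called after "Call:" by a JSON object that holds its "name" and its "arguments", one argument or row to a line. move_arm: Moves the arm, as the interface text tells. Its arguments: {"type":"object","properties":{"deltas":{"type":"array","items":{"type":"array"}},"grip_force":{"type":"number"}},"required":["deltas"]}

```bash
ls; mkdir -p pics; cat > h.py <<'E'
import numpy as np,cv2
from workcell import status, read_camera, camera_info, order
def snap(name,f):
    p,d=read_camera(name); cv2.imwrite('pics/%s.png'%f,p[:,:,::-1]); np.save('pics/%s.npy'%f,d); return p,d
def pix2w(name,u,v,z):
    c=camera_info(name);K,R,t=map(np.array,(c['K'],c['R'],c['t']))
    r=R.T@np.linalg.solve(K,[u,v,1.]);o=-R.T@t
    return o+r*(z-o[2])/r[2]
def w2pix(name,X):
    c=camera_info(name);K,R,t=map(np.array,(c['K'],c['R'],c['t']))
    p=K@(R@np.array(X)+t);return p[:2]/p[2]
E
python3 - <<'E'
from h import *
snap('top','top0');snap('side','side0')
s=status.read_state();print(s)
for n in('top','side'):
    c=camera_info(n);print(n,-np.array(c['R']).T@np.array(c['t']),c['R'],c['K'][0])
E
```

```text
pics
{'time': 0.1, 'q': array([-1.31392735e+00,  2.64716117e-01,  1.60524741e+00, -1.51847127e-05,
        1.27367495e+00, -3.68907673e-02]), 'joint_vel': array([ 2.66966621e-05, -2.42663040e-03, -3.51880429e-03,  7.78728017e-04,
       -3.58655502e-05,  1.30337958e-04]), 'joint_torque': array([ 2.30299638e-04, -5.16706824e+01, -3.68592095e+01, -5.75837430e-05,
        6.28602007e-03, -2.85407486e-05]), 'tool_pos': array([ 0.19528074, -0.64544933,  0.23005531]), 'tcp_rot': array([-3.10575461e+00, -4.59488919e-01,  3.75164820e-04]), 'wrist_force': array([0.84020084, 0.36063734, 0.50148798]), 'torque': array([-0.00814178, -0.03703164,  0.02594921]), 'width': 0.9986909575636582}
top [ 3.37940918e-01 -1.23806133e-03  1.40821896e+00] [[ 0.02142654 -0.99971271  0.01074237]
 [-0.98418198 -0.02298126 -0.17566359]
 [ 0.17586    -0.00680858 -0.98439164]] [427.84192393   0.         320.415003  ]
side [0.05370768 0.55787162 0.70943462] [[-0.74689101 -0.66474523 -0.0163584 ]
 [-0.43084623  0.50253341 -0.74955433]
 [ 0.50648331 -0.55278744 -0.66174066]] [401.29059802   0.         317.55262582]
```

View pics/top0.png

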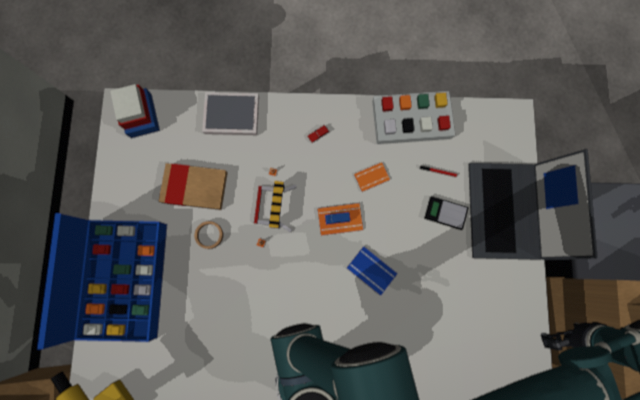

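View pics/side0.png

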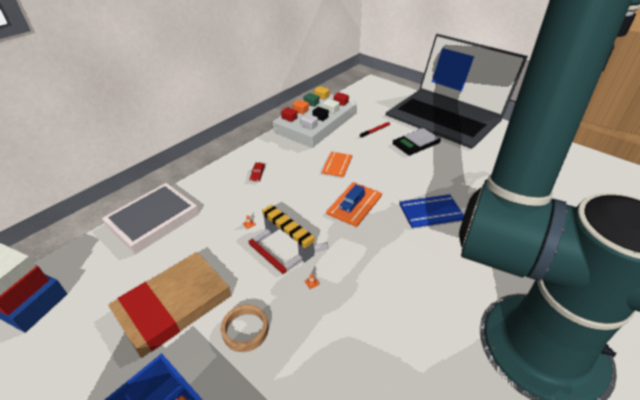

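The top view shows the plate with the van at about (341,219). The gate bar is at (276,205) and the red stop at (257,204), so travel runs image-left, towards +y. The larger orange plate is the one carrying the van. I'll enlarge both views.

```bash
python3 - <<'E'
import cv2
a=cv2.imread('pics/top0.png')[170:250,240:380];cv2.imwrite('pics/topc.png',cv2.resize(a,None,fx=5.7,fy=5.7,interpolation=cv2.INTER_CUBIC))
a=cv2.imread('pics/side0.png')[170:290,230:390];cv2.imwrite('pics/sidec.png',cv2.resize(a,None,fx=5,fy=5,interpolation=cv2.INTER_CUBIC))
E
```

```text
(no output)
```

View pics/topc.png

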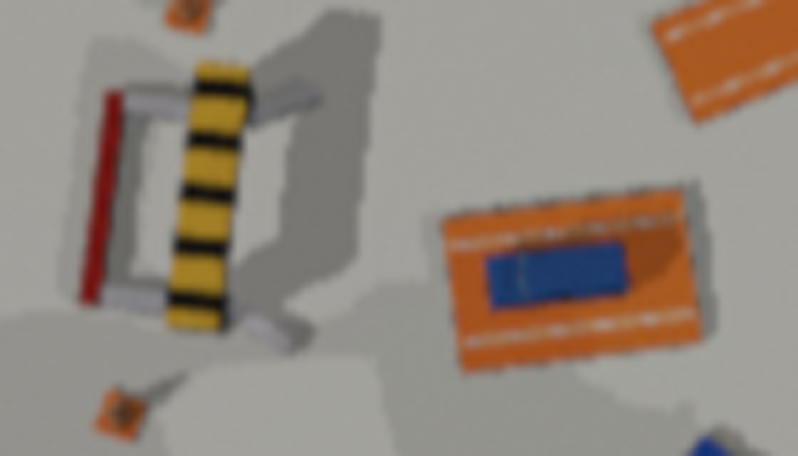

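View pics/sidec.png

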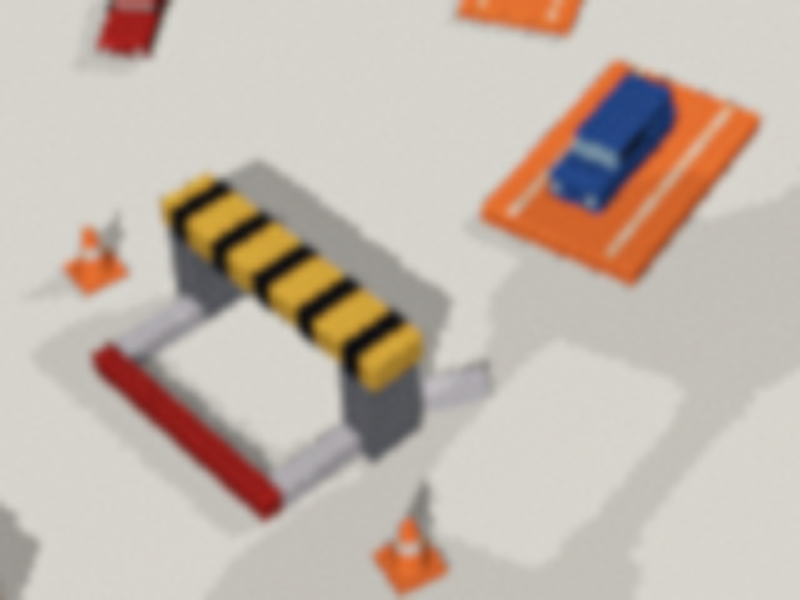

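```bash
cat >> h.py <<'E'
def crop(name,U,V,z,f=5.7,o=(240,170)): return pix2w(name,(U+.5)/f-.5+o[0],(V+.5)/f-.5+o[1],z)
E
python3 - <<'E'
from h import *
def show(n,pts,z,**k):
    P=np.array([crop(n,*p,z,**k)[:2] for p in pts]);print(P.round(4).tolist(),'len',np.linalg.norm(np.roll(P,-1,0)-P,axis=1).round(4));return P
print('plate');P=show('top',[(443,218),(686,187),(704,341),(463,372)],.012);print(P.mean(0))
s=dict(f=5,o=(230,170))
P=show('side',[(484,213),(618,61),(761,121),(633,279)],.012,**s);print(P.mean(0))
print('bar');P=show('top',[(196,63),(250,69),(226,322),(169,318)],.067);print(P.mean(0))
P=show('side',[(209,175),(163,203),(373,372),(422,335)],.067,**s);print(P.mean(0))
print('stop');show('top',[(124,92),(101,303)],.014);show('side',[(115,346),(283,490)],.014,**s)
print('guide tips');show('top',[(318,93),(297,345)],.012)
print('van roof');P=show('top',[(486,256),(625,241),(628,296),(493,309)],.046);print(P.mean(0))
E
```

```text
plate
[[0.5408, -0.0016], [0.5622, -0.1422], [0.473, -0.153], [0.4521, -0.0151]] len [0.1421 0.0899 0.1394 0.0897]
[ 0.50702815 -0.07797279]
[[0.5355, 0.0001], [0.5589, -0.14], [0.4704, -0.1493], [0.45, -0.0118]] len [0.142  0.089  0.1391 0.0863]
[ 0.50368713 -0.07523759]
bar
[[0.6174, 0.1389], [0.6147, 0.1085], [0.4722, 0.1165], [0.4737, 0.148]] len [0.0305 0.1427 0.0315 0.144 ]
[0.54452883 0.12799284]
[[0.6141, 0.1096], [0.6163, 0.1372], [0.4689, 0.1503], [0.4675, 0.1205]] len [0.0277 0.148  0.0298 0.147 ]
[0.54167756 0.12938098]
stop
[[0.6103, 0.1856], [0.4868, 0.1931]] len [0.1237 0.1237]
[[0.6066, 0.1843], [0.4857, 0.1932]] len [0.1212 0.1212]
guide tips
[[0.6127, 0.0729], [0.4655, 0.0803]] len [0.1475 0.1475]
van roof
[[0.5148, -0.0263], [0.5251, -0.1045], [0.494, -0.1065], [0.485, -0.0308]] len [0.0788 0.0312 0.0762 0.0302]
[ 0.50474295 -0.0670264 ]
```

The gate origin is at about (0.543, 0.129) with yaw −0.066. The plate centre is at about (0.506, −0.077) with yaw +0.145, so in gate frame it sits at x −24 mm, turned +0.21 rad. These sizes match the spec.

Plan: squaring first, by pushing the plate's left long side flush with both half-open fingers. Then I'll push it straight home from the rear edge. First I move over.

Call:
{"name": "move_arm", "arguments": {
  "deltas": [
    [[0,0,-0.04],[0.2,0.5,0],0],
    [[0,0,-0.04],[0.37,1,0],0],
    [[0,0,-0.04],[0.37,1,0],0]
  ]
}}

```text
time: 0.48
tool_pos: [0.2332, -0.5424, 0.2302]
tcp_rot: [-3.117, -0.366, 0.0]
wrist_force: [-0.3, -0.4, 0.7]
width: 0.501
```

Call:
{"name": "move_arm", "arguments": {
  "deltas": [
    [[0,0,-0.04],[0.2,0.5,0],0],
    [[0,0,-0.04],[0.37,1,0],0],
    [[0,0,-0.04],[0.37,1,0],0]
  ]
}}

```text
time: 0.85
tool_pos: [0.27, -0.4439, 0.2309]
tcp_rot: [-3.129, -0.268, 0.0]
wrist_force: [-0.2, -1.0, -0.5]
width: 0.505
```

Call:
{"name": "move_arm", "arguments": {
  "deltas": [
    [[0,0,-0.04],[0.2,0.5,0],0],
    [[0,0,-0.04],[0.37,1,0],0],
    [[0,0,-0.04],[0.37,1,0],0]
  ]
}}

```text
time: 1.23
tool_pos: [0.3071, -0.345, 0.2313]
tcp_rot: [3.137, 0.17, 0.0]
wrist_force: [0.1, -1.4, 1.2]
width: 0.5
```

Call:
{"name": "move_arm", "arguments": {
  "deltas": [
    [[0,0,-0.04],[0.2,0.5,0],0],
    [[0,0,-0.04],[0.37,1,0],0],
    [[0,0,-0.04],[0.37,1,0],0]
  ]
}}

```text
time: 1.6
tool_pos: [0.3445, -0.2456, 0.2316]
tcp_rot: [3.14, 0.072, 0.001]
wrist_force: [-0.3, -1.1, 0.2]
width: 0.502
```

Call:
{"name": "move_arm", "arguments": {
  "deltas": [
    [[0,0,-0.04],[0.2,0.5,0],0],
    [[0,0,-0.04],[0.37,1,0],0],
    [[0,0,-0.04],[0.37,1,0],0]
  ]
}}

```text
time: 1.98
tool_pos: [0.3818, -0.1458, 0.2316]
tcp_rot: [3.141, -0.026, 0.001]
wrist_force: [-1.1, -0.4, -0.5]
width: 0.5
```

Call:
{"name": "move_arm", "arguments": {
  "deltas": [
    [[0,0,-0.032],[0.17,0.5,-0.3],0],
    [[0,0,-0.032],[0.34,1,-0.7],0],
    [[0,0,-0.032],[0.34,1.0,-1],0],
    [[0,0,-0.032],[0.34,1.0,-1],0]
  ]
}}

```text
time: 2.48
tool_pos: [0.4127, -0.0474, 0.1288]
tcp_rot: [3.139, -0.111, -0.01]
wrist_force: [-0.3, -0.1, 0.8]
width: 0.505
```

Call:
{"name": "move_arm", "arguments": {
  "deltas": [
    [[0,0,0],[0,0.04,-0.4],0],
    [[0,0,0],[0,0.04,-0.8],0],
    [[0,0,0],[0,0.04,-1],0],
    [[0,0,0],[0,0.04,-1],0]
  ]
}}

```text
time: 2.98
tool_pos: [0.4144, -0.044, 0.0312]
tcp_rot: [3.139, -0.115, -0.002]
wrist_force: [-0.0, -0.8, -0.0]
width: 0.503
```

Call:
{"name": "move_arm", "arguments": {
  "deltas": [
    [[0,0,0],[0,0,-0.15],0],
    [[0,0,0],[0,0,-0.2],0],
    [[0,0,0],[0,0,-0.23],0],
    [[0,0,0],[0,0,-0.25],0],
    [[0,0,0],[0,0,-0.25],0]
  ]
}}

```text
time: 3.6
tool_pos: [0.4145, -0.042, 0.0064]
tcp_rot: [3.14, -0.11, 0.0]
wrist_force: [-0.3, 0.4, -0.0]
width: 0.503
```

```bash
python3 - <<'E'
from h import *
s=status.read_state();print(s['tool_pos'],s['tcp_rot'],s['wrist_force'],s['width'])
snap('top','top1');snap('side','side1')
a=cv2.resize(cv2.imread('pics/top1.png')[170:270,290:390],None,fx=4,fy=4,interpolation=cv2.INTER_CUBIC)
b=cv2.resize(cv2.imread('pics/side1.png')[150:250,320:420],None,fx=4,fy=4,interpolation=cv2.INTER_CUBIC)
cv2.imwrite('pics/c1.png',np.hstack([a,b]))
E
```

```text
[ 0.41453915 -0.04197561  0.00636306] [ 3.13961872e+00 -1.10373332e-01  2.20674336e-04] [-0.2775144   0.43260678 -0.02563529] 0.5031358863591574
```

View pics/c1.png

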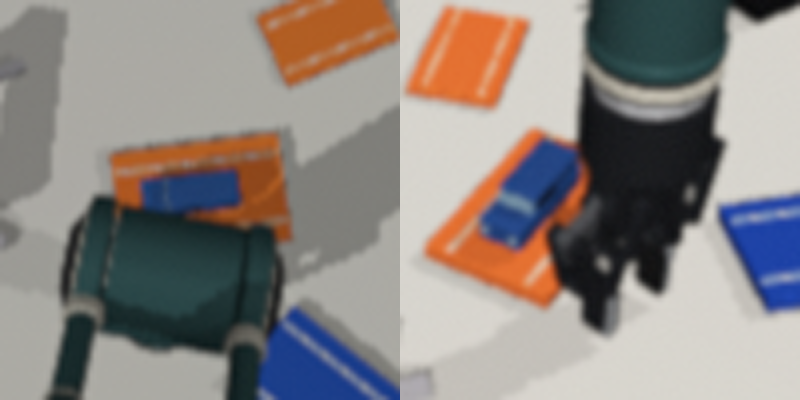

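The side view shows both fingertips just above the table, beside the plate's left edge and clear of it (tips at crop 602,330 and 652,290). Next I feel for the table.

Call:
{"name": "move_arm", "arguments": {
  "deltas": [
    [[0,0,0],[0,0,-0.02],0],
    [[0,0,0],[0,0,-0.03],0],
    [[0,0,0],[0,0,-0.04],0],
    [[0,0,0],[0,0,-0.04],0]
  ]
}}

```text
time: 4.2
tool_pos: [0.4144, -0.0421, 0.0022]
tcp_rot: [-3.14, 0.111, 0.0]
wrist_force: [0.2, -0.3, 1.0]
width: 0.5
```

```bash
python3 - <<'E'
from h import *
g=np.array([.543,.129]);c,s=np.cos(-.066),np.sin(-.066);R=np.array([[c,-s],[s,c]])
st=status.read_state();print(st['tool_pos'],st['wrist_force'],'gate frame',R.T@(st['tool_pos'][:2]-g))
for z in (0,.006,.012):
  for o in(-.032,.032): print(z,o,(w2pix('side',[*(st['tool_pos'][:2]+R@[0,o]),z])-[320,150])*4+[400,0])
E
```

```text
[ 0.41435547 -0.04205903  0.00215858] [ 0.19342842 -0.26773457  1.04077909] gate frame [-0.11708275 -0.17917098]
0 -0.032 [653.11659265 289.42239841]
0 0.032 [586.44584285 342.95323545]
0.006 -0.032 [654.00612883 282.55923741]
0.006 0.032 [587.09118167 336.07443345]
0.012 -0.032 [654.90278283 275.64115939]
0.012 0.032 [587.74186283 329.1386863 ]
```

Call:
{"name": "move_arm", "arguments": {
  "deltas": [
    [[0,0,0],[0.05,-0.003,-0.015],0],
    [[0,0,0],[0.1,-0.007,-0.015],0],
    [[0,0,0],[0.14,-0.009,-0.015],0],
    [[0,0,0],[0.17,-0.011,-0.015],0],
    [[0,0,0],[0.2,-0.013,-0.015],0],
    [[0,0,0],[0.23,-0.015,-0.015],0],
    [[0,0,0],[0.26,-0.017,-0.015],0],
    [[0,0,0],[0.29,-0.019,-0.015],0],
    [[0,0,0],[0.32,-0.021,-0.015],0],
    [[0,0,0],[0.35,-0.023,-0.015],0],
    [[0,0,0],[0.38,-0.025,-0.015],0],
    [[0,0,0],[0.41,-0.027,-0.015],0],
    [[0,0,0],[0.44,-0.029,-0.015],0],
    [[0,0,0],[0.47,-0.031,-0.015],0],
    [[0,0,0],[0.5,-0.033,-0.015],0],
    [[0,0,0],[0.5,-0.033,-0.015],0]
  ]
}}

```text
time: 6.2
tool_pos: [0.4652, -0.0455, 0.001]
tcp_rot: [3.139, -0.111, 0.002]
wrist_force: [-0.0, 0.2, -0.1]
width: 0.497
```

```bash
python3 - <<'E'
from h import *
snap('top','top2');snap('side','side2')
b=cv2.resize(cv2.imread('pics/side2.png')[160:260,320:420],None,fx=6,fy=6,interpolation=cv2.INTER_CUBIC)
cv2.imwrite('pics/c2.png',b)
E
```

```text
(no output)
```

View pics/c2.png

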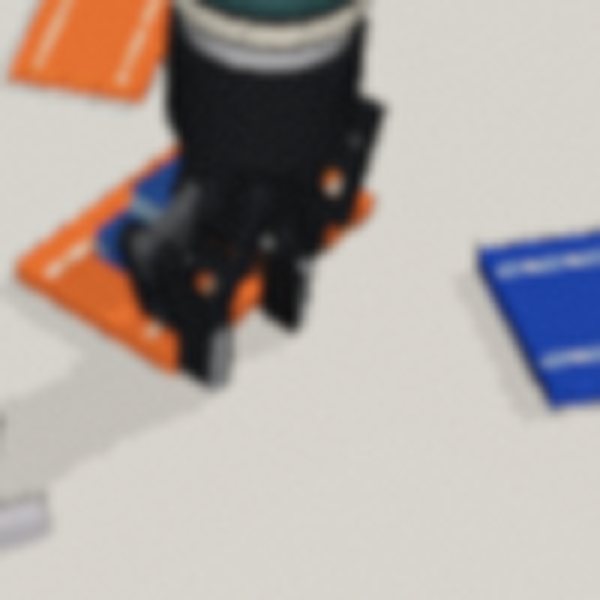

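The plate has moved. Its front far corner is at crop (18,270) and its front near corner at (172,374), with the front finger against the side edge. I'll compute the front edge from these.

```bash
cat >> h.py <<'E'
G=np.array([.543,.129]);_c,_s=np.cos(-.066),np.sin(-.066);RG=np.array([[_c,-_s],[_s,_c]])
def gate(p): return RG.T@(np.array(p)[:2]-G)*1000
E
python3 - <<'E'
from h import *
k=dict(f=6,o=(320,160))
for p in [(18,268),(172,371),(375,200)]: print(gate(crop('side',*p,.012,**k)).round(1))
print('tcp',gate(status.read_state()['tool_pos']).round(1))
E
```

```text
[  29.  -143.5]
[ -60.5 -143.2]
[ -52.4 -285.8]
tcp [ -66.2 -179.3]
```

Plate now nearly square to the gate, with its left edge at about −55 mm. It needs another 10 mm to reach −45.

Call:
{"name": "move_arm", "arguments": {
  "deltas": [
    [[0,0,0],[0.03,-0.002,0],0],
    [[0,0,0],[0.06,-0.004,0],0],
    [[0,0,0],[0.08,-0.005,0],0],
    [[0,0,0],[0.1,-0.007,0],0],
    [[0,0,0],[0.105,-0.007,0],0],
    [[0,0,0],[0.105,-0.007,0],0]
  ]
}}

```text
time: 7.05
tool_pos: [0.4752, -0.0461, 0.0007]
tcp_rot: [3.14, -0.111, 0.001]
wrist_force: [-0.8, 0.1, -0.7]
width: 0.501
```

Call:
{"name": "move_arm", "arguments": {
  "deltas": [
    [[0,0,0],[-0.1,0.007,0],0],
    [[0,0,0],[-0.3,0.02,0],0],
    [[0,0,0],[-0.5,0.03,0.2],0],
    [[0,0,0],[-0.5,0.03,0.7],0],
    [[0,0,0],[-0.5,0.03,1],0],
    [[0,0,0],[-0.5,0.03,1],0]
  ]
}}

```text
time: 7.8
tool_pos: [0.4277, -0.0436, 0.104]
tcp_rot: [3.138, -0.111, 0.013]
wrist_force: [0.4, 0.8, -0.4]
width: 0.502
```

Call:
{"name": "move_arm", "arguments": {
  "deltas": [
    [[0,0,0.1],[0,-0.5,0.1],0],
    [[0,0,0.2],[0,-1,0.1],0],
    [[0,0,0.3],[0,-1,0.1],0],
    [[0,0,0.4],[0,-1,0.1],0],
    [[0,0,0.5],[0,-1,0.1],0],
    [[0,0,0.6],[0,-1,0.1],0]
  ]
}}

```text
time: 8.55
tool_pos: [0.4239, -0.1428, 0.1092]
tcp_rot: [-2.843, -1.333, 0.002]
wrist_force: [-0.5, -0.8, -0.5]
width: 0.499
```

Call:
{"name": "move_arm", "arguments": {
  "deltas": [
    [[0,0,0.1],[0,-0.5,0],0],
    [[0,0,0.2],[0,-1,0],0],
    [[0,0,0.3],[0,-1,0],0],
    [[0,0,0.4],[0,-1,0],0],
    [[0,0,0.4],[0,-1,0],0]
  ]
}}

```text
time: 9.18
tool_pos: [0.424, -0.2428, 0.1093]
tcp_rot: [-2.299, -2.138, 0.001]
wrist_force: [0.4, -0.1, -0.7]
width: 0.502
```

```bash
python3 - <<'E'
from h import *
st=status.read_state();print(gate(st['tool_pos']),st['tool_pos'],st['tcp_rot'],st['q'])
snap('top','top3');snap('side','side3')
a=cv2.resize(cv2.imread('pics/top3.png')[180:250,250:370],None,fx=6.5,fy=6.5,interpolation=cv2.INTER_CUBIC)
cv2.imwrite('pics/c3.png',a)
E
```

```text
[ -94.22724167 -378.79350075] [ 0.42399569 -0.2427543   0.10933778] [-2.29931333e+00 -2.13792472e+00  8.63775263e-04] [-5.70929427e-01  2.46705805e-02  2.11589207e+00 -6.79241544e-05
  1.00302336e+00 -4.98182073e-01]
```

View pics/c3.png

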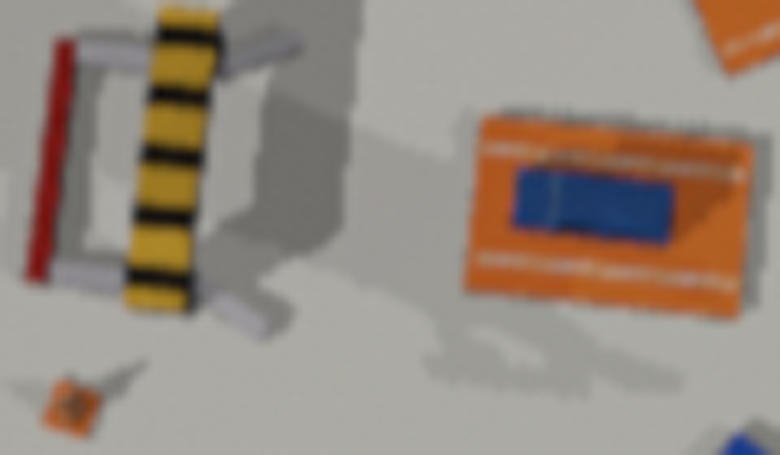

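```bash
python3 - <<'E'
from h import *
k=dict(f=6.5,o=(250,180))
P=np.array([gate(crop('top',*p,.012,**k)) for p in [(482,116),(753,145),(736,317),(466,291)]]);print(P.round(1),P.mean(0))
E=np.roll(P,-1,0)-P;print('yaws',-np.arctan2(-E[0,0],-E[0,1]),-np.arctan2(E[2,0],E[2,1]),np.arctan2(-E[1,1],-E[1,0]),np.arctan2(E[3,1],E[3,0]))
for p in [(56,40),(32,280)]: pass
S=[gate(crop('top',*p,.014,**k)) for p in [(76,42),(47,280)]];print('stop',S)
B=[gate(crop('top',*p,.067,**k)) for p in [(218,14),(190,312)]];print('bar near edge',B)
Gd=[gate(crop('top',*p,.012,**k)) for p in [(298,46),(266,336)]];print('guides',Gd)
E
```

```text
[[  43.  -148.6]
 [  40.4 -287.3]
 [ -47.9 -284.8]
 [ -46.8 -148.3]] [  -2.83558013 -217.23620719]
yaws -0.018886769855423608 -0.0077320672638677874 -0.0282691719834815 -0.003811338332499127
stop [array([62.32504947, 61.04471079]), array([-60.12731868,  61.95064309])]
bar near edge [array([ 72.69850439, -14.64507103]), array([-74.60333658, -16.25819094])]
guides [array([ 70.75981007, -51.77513747]), array([-78.25806933, -50.25264646])]
```

Plate is square to within about 0.015 rad and about 2 mm left of centre, within the 4.5 mm lane clearance. The van is undisturbed. Now I go behind the rear edge and come down.

Call:
{"name": "move_arm", "arguments": {
  "deltas": [
    [[0,0,0],[0.5,0,0],0],
    [[0,0,0],[0.95,0.3,0],0],
    [[0,0,0],[0.96,0.42,0],0],
    [[0,0,0],[0.96,0.42,-0.4],0],
    [[0,0,0],[0.96,0.42,-0.8],0],
    [[0,0,0],[0.96,0.42,-1],0],
    [[0,0,0],[0.96,0.42,-1],0]
  ]
}}

```text
time: 10.15
tool_pos: [0.5179, -0.1999, 0.0084]
tcp_rot: [-2.296, -2.137, 0.004]
wrist_force: [0.4, 0.4, 0.4]
width: 0.5
```

Call:
{"name": "move_arm", "arguments": {
  "deltas": [
    [[0,0,0],[0,0,-0.05],0],
    [[0,0,0],[0,0,-0.08],0],
    [[0,0,0],[0,0,-0.08],0]
  ]
}}

```text
time: 10.52
tool_pos: [0.5213, -0.2013, 0.0034]
tcp_rot: [2.298, 2.141, 0.001]
wrist_force: [-0.4, 0.5, -0.4]
width: 0.499
```

```bash
python3 - <<'E'
from h import *
st=status.read_state();print(gate(st['tool_pos']),st['tool_pos'],st['tcp_rot'],st['wrist_force'])
E
```

```text
[ 1.70893479e-01 -3.31000379e+02] [ 0.52134035 -0.20129099  0.00341434] [2.29800819e+00 2.14068326e+00 6.47021937e-04] [-0.39337267  0.4512803  -0.39710692]
```

Call:
{"name": "move_arm", "arguments": {
  "deltas": [
    [[0,0,0],[0.01,0.1,-0.02],0],
    [[0,0,0],[0.013,0.2,-0.02],0],
    [[0,0,0],[0.018,0.27,-0.02],0],
    [[0,0,0],[0.02,0.31,-0.02],0],
    [[0,0,0],[0.023,0.34,-0.02],0],
    [[0,0,0],[0.025,0.37,-0.02],0],
    [[0,0,0],[0.027,0.41,-0.02],0],
    [[0,0,0],[0.03,0.45,-0.02],0],
    [[0,0,0],[0.033,0.5,-0.02],0],
    [[0,0,0],[0.036,0.55,-0.02],0],
    [[0,0,0],[0.04,0.6,-0.02],0],
    [[0,0,0],[0.043,0.65,-0.02],0],
    [[0,0,0],[0.046,0.7,-0.02],0],
    [[0,0,0],[0.05,0.75,-0.02],0],
    [[0,0,0],[0.053,0.8,-0.02],0],
    [[0,0,0],[0.056,0.85,-0.02],0],
    [[0,0,0],[0.06,0.9,-0.02],0],
    [[0,0,0],[0.063,0.94,-0.02],0],
    [[0,0,0],[0.065,0.97,-0.02],0],
    [[0,0,0],[0.065,0.97,-0.02],0]
  ]
}}

```text
time: 13.02
tool_pos: [0.5274, -0.1036, 0.0008]
tcp_rot: [-2.298, -2.141, -0.0]
wrist_force: [0.0, 0.4, -0.3]
width: 0.5
```

```bash
python3 - <<'E'
from h import *
st=status.read_state();print(gate(st['tool_pos']),st['tool_pos'],st['tcp_rot'],st['wrist_force'])
snap('top','top4');snap('side','side4')
a=cv2.resize(cv2.imread('pics/top4.png')[180:240,250:350],None,fx=6,fy=6,interpolation=cv2.INTER_CUBIC)[:, :390]
a=cv2.resize(cv2.imread('pics/top4.png')[180:260,250:350],None,fx=4,fy=4,interpolation=cv2.INTER_CUBIC)
b=cv2.resize(cv2.imread('pics/side4.png')[180:280,260:360],None,fx=4,fy=4,interpolation=cv2.INTER_CUBIC)
cv2.imwrite('pics/c4.png',np.hstack([np.pad(a,((0,80),(0,0),(0,0))),b]))
E
```

```text
[-1.88057425e-01 -2.33086797e+02] [ 0.52743979 -0.10356692  0.00075596] [-2.29810755e+00 -2.14128523e+00 -4.59637400e-04] [ 0.02975222  0.43456299 -0.26360387]
```

View pics/c4.png

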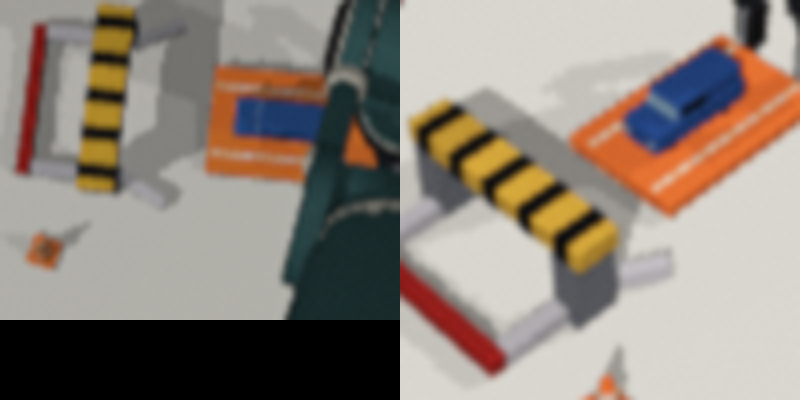

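The plate front is just short of the mouth, with front corners at top (217,66) and (205,174). Plate and van are still aligned. I'll check the lateral offset.

```bash
python3 - <<'E'
from h import *
k=dict(f=4,o=(250,180))
for n,k,ps in(('top',k,[(217,66),(205,174)]),('side',dict(f=4,o=(260,180)),[(172,137),(272,212)])):
  P=np.array([gate(crop(n,*p,.012,**k)) for p in ps]);print(P.round(1),P.mean(0).round(1))
E
```

```text
[[ 41.5 -82.7]
 [-48.7 -81.4]] [ -3.6 -82.1]
[[ 39.4 -82.8]
 [-50.9 -80.5]] [ -5.8 -81.6]
```

The plate sits about 3.5 mm left of the lane centre, so I'll push on with a slight right drift (the sticking flush contact carries it), then check at the legs.

Call:
{"name": "move_arm", "arguments": {
  "deltas": [
    [[0,0,0],[0.004,0.03,0],0],
    [[0,0,0],[0.009,0.07,0],0],
    [[0,0,0],[0.014,0.11,0],0],
    [[0,0,0],[0.02,0.15,0],0],
    [[0,0,0],[0.026,0.2,0],0],
    [[0,0,0],[0.032,0.25,0],0],
    [[0,0,0],[0.039,0.3,0],0],
    [[0,0,0],[0.046,0.35,0],0],
    [[0,0,0],[0.052,0.4,0],0],
    [[0,0,0],[0.058,0.45,0],0],
    [[0,0,0],[0.065,0.5,0],0],
    [[0,0,0],[0.07,0.54,0],0],
    [[0,0,0],[0.074,0.57,0],0],
    [[0,0,0],[0.076,0.59,0],0],
    [[0,0,0],[0.076,0.59,0],0]
  ]
}}

```text
time: 15.0
tool_pos: [0.5353, -0.0448, 0.0009]
tcp_rot: [-2.299, -2.141, -0.001]
wrist_force: [0.1, 0.6, -0.3]
width: 0.498
```

```bash
python3 - <<'E'
from h import *
st=status.read_state();print(gate(st['tool_pos']),st['tool_pos'],st['tcp_rot'],st['wrist_force'])
snap('top','top5');snap('side','side5')
a=cv2.resize(cv2.imread('pics/top5.png')[175:225,250:315],None,fx=6,fy=6,interpolation=cv2.INTER_CUBIC)
b=cv2.resize(cv2.imread('pics/side5.png')[190:280,250:350],None,fx=4,fy=4,interpolation=cv2.INTER_CUBIC)
cv2.imwrite('pics/c5.png',np.hstack([np.pad(a,((0,60),(0,0),(0,0))),b]))
E
```

```text
[   3.74402839 -173.9398815 ] [ 0.53526418 -0.0448081   0.00091403] [-2.29859543e+00 -2.14145970e+00 -6.96826197e-04] [ 0.08190399  0.56681862 -0.28364064]
```

View pics/c5.png

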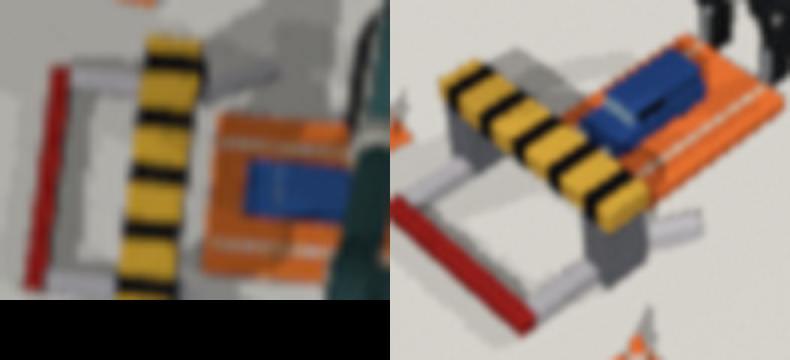

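Front edge is just before the bar: top corners at (217,116) and (203,272), between the guides with gaps on both sides.

```bash
python3 - <<'E'
from h import *
k=dict(f=6,o=(250,175))
print([gate(crop('top',*p,.012,**k)).round(1) for p in [(217,116),(203,272)]])
# guide inner faces/rail inner edges (top z=.012)
print('rails',[gate(crop('top',*p,.012,**k)).round(1) for p in [(100,92),(75,270)]])
E
```

```text
[array([ 43.5, -22.3]), array([-43.3, -23.4])]
rails [array([51.1, 43.4]), array([-48.4,  46.2])]
```

Well centred, so straight on.

Call:
{"name": "move_arm", "arguments": {
  "deltas": [
    [[0,0,0],[0.002,0.03,0],0],
    [[0,0,0],[0.005,0.07,0],0],
    [[0,0,0],[0.009,0.12,0],0],
    [[0,0,0],[0.013,0.17,0],0],
    [[0,0,0],[0.017,0.22,0],0],
    [[0,0,0],[0.021,0.27,0],0],
    [[0,0,0],[0.025,0.32,0],0],
    [[0,0,0],[0.029,0.37,0],0],
    [[0,0,0],[0.033,0.42,0],0],
    [[0,0,0],[0.037,0.47,0],0],
    [[0,0,0],[0.041,0.52,0],0],
    [[0,0,0],[0.045,0.57,0],0],
    [[0,0,0],[0.048,0.61,0],0],
    [[0,0,0],[0.051,0.65,0],0],
    [[0,0,0],[0.054,0.69,0],0],
    [[0,0,0],[0.057,0.72,0],0],
    [[0,0,0],[0.059,0.75,0],0],
    [[0,0,0],[0.061,0.77,0],0],
    [[0,0,0],[0.061,0.77,0],0]
  ]
}}

```text
time: 17.48
tool_pos: [0.5411, 0.0323, 0.0006]
tcp_rot: [-2.298, -2.141, -0.0]
wrist_force: [0.0, -2.3, 1.5]
width: 0.501
```

Call:
{"name": "move_arm", "arguments": {
  "deltas": [
    [[0,0,0],[0.001,0.01,0],0],
    [[0,0,0],[0.001,0.02,0],0],
    [[0,0,0],[0.002,0.03,0],0],
    [[0,0,0],[0.003,0.04,0],0],
    [[0,0,0],[0.003,0.04,0],0]
  ]
}}

```text
time: 18.1
tool_pos: [0.5413, 0.0362, 0.0006]
tcp_rot: [-2.298, -2.141, 0.0]
wrist_force: [0.3, -2.0, 0.6]
width: 0.499
```

Call:
{"name": "move_arm", "arguments": {
  "deltas": [
    [[0,0,0],[0,0.005,0],0],
    [[0,0,0],[0.001,0.01,0],0],
    [[0,0,0],[0.001,0.01,0],0]
  ]
}}

```text
time: 18.48
tool_pos: [0.5414, 0.0371, 0.0006]
tcp_rot: [-2.298, -2.141, 0.0]
wrist_force: [-0.3, -2.6, -0.4]
width: 0.502
```

Call:
{"name": "move_arm", "arguments": {
  "deltas": [
    [[0,0,0],[0,0.005,0],0],
    [[0,0,0],[0.001,0.01,0],0],
    [[0,0,0],[0.001,0.01,0],0]
  ]
}}

```text
time: 18.85
tool_pos: [0.5414, 0.0376, 0.0006]
tcp_rot: [2.298, 2.142, -0.001]
wrist_force: [-0.4, -4.4, -0.2]
width: 0.499
```

Call:
{"name": "move_arm", "arguments": {
  "deltas": [
    [[0,0,0],[0,0.005,0],0],
    [[0,0,0],[0.001,0.01,0],0],
    [[0,0,0],[0.001,0.01,0],0],
    [[0,0,0],[0.001,0.01,0],0]
  ]
}}

```text
time: 19.35
tool_pos: [0.5414, 0.0377, 0.0006]
tcp_rot: [2.298, 2.142, -0.003]
wrist_force: [-1.5, -7.6, -0.4]
width: 0.501
```

Call:
{"name": "move_arm", "arguments": {
  "deltas": [
    [[0,0,0],[0,0.005,0],0],
    [[0,0,0],[0.001,0.01,0],0],
    [[0,0,0],[0.001,0.01,0],0],
    [[0,0,0],[0.001,0.01,0],0]
  ]
}}

```text
time: 19.85
tool_pos: [0.5413, 0.0378, 0.0006]
tcp_rot: [2.297, 2.142, -0.005]
wrist_force: [-2.8, -11.3, 1.8]
width: 0.5
```

The force climbs with no further motion at TCP gate y ≈ −91 mm, exactly the expected home position. Backing straight off.

Call:
{"name": "move_arm", "arguments": {
  "deltas": [
    [[0,0,0],[-0.002,-0.03,0],0],
    [[0,0,0],[-0.007,-0.1,0],0],
    [[0,0,0],[-0.03,-0.4,0],0],
    [[0,0,0],[-0.05,-0.8,0],0],
    [[0,0,0],[-0.06,-0.9,0.3],0],
    [[0,0,0],[-0.06,-1,0.8],0],
    [[0,0,0],[-0.06,-1,1],0],
    [[0,0,0],[-0.06,-1,1],0]
  ]
}}

```text
time: 20.85
tool_pos: [0.538, -0.0603, 0.1032]
tcp_rot: [2.296, 2.139, 0.006]
wrist_force: [-0.2, 0.9, -0.6]
width: 0.498
```

Call:
{"name": "move_arm", "arguments": {
  "deltas": [
    [[0,0,0],[-0.1,-0.5,0.3],0],
    [[0,0,0],[-0.2,-1,0.6],0],
    [[0,0,0],[-0.2,-1,0.6],0]
  ]
}}

```text
time: 21.22
tool_pos: [0.5168, -0.163, 0.1622]
tcp_rot: [2.3, 2.135, 0.002]
wrist_force: [-0.1, 0.3, -0.7]
width: 0.503
```

Call:
{"name": "move_arm", "arguments": {
  "deltas": [
    [[0,0,0],[-0.1,-0.5,0],0],
    [[0,0,0],[-0.3,-1,0],0],
    [[0,0,0],[-0.3,-1,0],0],
    [[0,0,0],[-0.3,-1,0],0]
  ]
}}

```text
time: 21.72
tool_pos: [0.4852, -0.2587, 0.1589]
tcp_rot: [-2.296, -2.139, -0.0]
wrist_force: [0.4, 0.7, 0.2]
width: 0.499
```

```bash
python3 - <<'E'
from h import *
snap('top','top6');snap('side','side6')
a=cv2.resize(cv2.imread('pics/top6.png')[170:235,245:320],None,fx=5.3,fy=5.3,interpolation=cv2.INTER_CUBIC)
b=cv2.resize(cv2.imread('pics/side6.png')[190:290,240:340],None,fx=4,fy=4,interpolation=cv2.INTER_CUBIC)
h=max(len(a),len(b));q=lambda m:np.pad(m,((0,h-len(m)),(0,0),(0,0)))
cv2.imwrite('pics/c6.png',np.hstack([q(a),q(b)]))
E
```

```text
(no output)
```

View pics/c6.png

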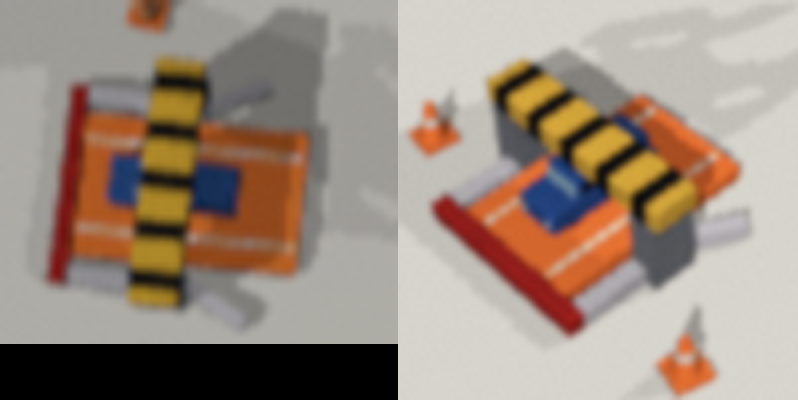

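The plate lies flush against the red stop, with its front edge on the strip in both views. The van stands under the bar, and both cones are unmoved. I'll do a last numeric check of the rear corners (308,133) and (296,273), then hand in.

```bash
python3 - <<'E'
from h import *
print([gate(crop('top',*p,.012,f=5.3,o=(245,170))).round(1) for p in [(308,133),(296,273)]])
print(status.read_state()['wrist_force'])
print(order.finish_job())
E
```

```text
[array([ 45.9, -78.4]), array([-42.2, -79.4])]
[-0.09475372  0.02928402 -0.79472454]
the job is handed in; nothing more can be done
None
```

The plate is home against the red stop with the van still standing on it under the bar, and the job is handed in at about 22 s of the 72 s allowed.

I pushed the plate's left side with the half-open fingertips to square and centre it. Then I pushed it straight through the mouth from the rear edge. On the stop the wrist force rose to about 11 N with no further movement, and I backed off and moved clear.

- **Plate position:** the rear edge measures 78–79 mm before the gate's origin, against 80 mm expected and within the 2 mm calibration. It is square to about 0.01 rad, and no gap at the stop shows in either view.
- **Surroundings:** both cones look unmoved in the last pictures. The wrist force is about zero, so the robot is touching nothing.
- **Disagreement between cameras:** the two cameras differed by 2–3 mm in the sideways direction during the approach. I corrected a drift of about 3.5 mm before the plate reached the legs.

No check failed.

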